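Pin the split mould shut and keep it squeezed

ROBOT

A 7-joint arm with a two-finger parallel gripper is mounted at the origin on a cart in front of the work surface, level with it; the furniture and walls round the work are solid. World frame = base frame: x ahead of the robot, y to its left, z up, the work surface at z = 0. Lengths are in m, angles in rad, forces in N, time in s.
With the tool pointing down it reaches from about 0.35 to 0.9 m from the base axis. Payload 8.1 kg.
Tool frame: the origin (TCP) lies between the finger pads; the fingertips stand 14 mm ahead of it and the grasp point (between the pads) lies 5 mm behind it; z points along the fingers, y is the direction in which the jaws open and shut (so a half turn about z gives the same grasp; the last joint's range is limited). The gripper opens to 92 mm and grips with 3 to 60 N. Pads are 19 mm wide; open, the fingers measure 130 mm over their backs; the gripper's body (75 mm by 190 mm) begins 47 mm behind the grasp point.
Start: joints at [-1.381, 0.434, 0.025, 1.573, -0.012, 1.134, -0.075], TCP at [0.18, 0.598, 0.241] pointing down, gripper open.
Joint ranges: [-2.62, 2.62], [-0.44, 2.09], [-1.27, 1.32], [0.08, 2.57], [-1.32, 4.46], [0.12, 2], [-2.74, 2.74]. Speed limits (rad/s): [2.22, 2.22, 3.01, 3.01, 3.14, 3.14, 3.14].

INTERFACE

Orientations are given as a rotation vector (axis times angle).
In Python, from workcell import arm gives the robot as it stands. The module is installed in compiled form; this text tells all that it offers. Calls block until the motion is done:
- arm.move_to(position, orientation): joint-space move of the TCP to a pose.
- arm.move_linear(position, attitude=None, feed=0.15, until_force=None): straight line of the TCP; attitude=None keeps the orientation; feed is the mean speed in m/s. With until_force (N) it stops when the force on the tool has changed by that much, and returns True; else False.
- arm.set_joints(angles): joint-space move.
- arm.set_gripper(opening, squeeze=None): finger opening in m; squeeze is the grip in N (None keeps the last); returns when the fingers have stopped.
- arm.hold(seconds).
- arm.inverse_kinematics(position, orientation): joint angles nearest the present ones, or None.
- arm.get_obs(): the state.
- arm.read_camera(name): name is "scene" or "side" or "wrist"; returns a dict with "image" (384x512x3 uint8, red, green, blue), "fx", "fy", "cx", "cy" (pixels), "R" (3x3) and "t" (3): a world point X has camera coordinates R X + t. Camera axes: x right, y down, z forward; pixel columns grow to the right and rows downward; lengths in m; the calibration is good to about 2 mm. A picture is of the moment at which its call begins. There is no depth.
A pose or a line that the arm cannot do raises arm.PlanningError and nothing moves.
- arm.close_job(): hands the job in, once; it reports no verdict.
The state is a dict: "clock": time; "qpos": joint angles; "qd": joint speeds; "joint_efforts": joint torques, N m; "ee_pos": TCP position; "ee_rot": TCP orientation; "contact_force": force on the tool from outside, world axes, zero at the start; "wrist_torque": the same for the moment, N m; "width": finger opening in m.
Only numpy, scipy, OpenCV 4.12 (cv2) and the standard library are available. Lean on these libraries where they do the work, as an engineer would, in place of code of your own. Each camera call takes 0.05 s, during which the arm holds its last target.

TASK

Get the hinged split mould ready for casting a bored plaster block: swing its open half shut, then take the longer of the two steel pins from the wooden stand and push it down through the aligned holes of the two lugs until its collar rests on the upper lug. Let go of the pin, grip the shut mould across its two halves and finish while still squeezing them together; do not put anything away or let go at the end. Leave the shorter pin in the stand and do not move or knock over the other things on the worktop.

Things in the scene. Friction and masses are not known exactly. Their poses are not given: they have to be found in the camera images.
- mould: bare aluminium split mould screwed to the worktop. Origin: centre of its cavity, at worktop height; z up. Base plate 100 (x) by 150 (y, -81 to +69) by 10 mm. Parting plane x = 0; vertical hinge axis at x = 0, y = +40 mm; locking lugs round x = 0, y = -50 mm. Shut, the halves form an open-topped box 50 (x) by 62 (y) mm, top at z = 70 mm, 8 mm walls, with a 12 mm core rod inside
- fixed_half: the half of the mould at x > 0, away from the robot, fixed; origin and axes those of mould. Flat outer face at x = +25 mm, y -31 to +31 mm, z 11 to 70 mm. It carries the lower lug: 34 (x) by 32 mm (y, -66 to -34), z 16 to 36 mm
- swing_half: the half on the robot's side, turning about the hinge. Its frame turns with it and equals that of mould when shut: hinge axis at x = 0, y = +40 mm, flat outer face at x = -25 mm, y -31 to +31 mm, z 11 to 70 mm. It carries the upper lug: 34 (x) by 32 mm (y, -66 to -34), z 40 to 60 mm. Shut it by pushing the outer face near the lug end
- mould_hinge (a joint): opening angle of the swinging half, rad: 0 shut against its stop (lug holes aligned), growing as the lug end swings out towards the robot (clockwise from above), 1.3 at most; starts at 0.5 to 0.9. The hinge has friction (about 0.15 N m) and stays where it is left
- lock_hole (a point): fixed point of the mould: axis of the lug holes when shut, at the height of the upper lug's top face, 60 mm above the worktop (mould frame x 0, y -50 mm). The vertical holes are 12.5 mm wide, with chamfered mouths, right through both lugs, with 6 mm of air between the lower lug and the base plate
- lug_hole (a point): centre of the upper lug's hole at its top face; moves with the swinging half and meets lock_hole when shut
- pin_stand: fixed light wooden block 50 (x) by 124 (y) by 30 mm high; origin at the centre of its underside. Two holes 11.5 mm wide and 25 mm deep in its top at x = 0, y = +35 and -35 mm hold the two pins upright, in either order
- long_pin: longer steel pin, upright; origin at its lower tip, z up the pin. Shank 10 mm thick, 48 mm long (rounded tip), collar 24 mm across at 48 to 52 mm, round knob 20 mm across at 52 to 82 mm: grip this. About 0.1 kg. In the stand its tip is 5 mm above the worktop; fully home in the mould its collar lies on the upper lug and its tip is 12 mm above the worktop
- short_pin: the shorter steel pin, for another mould: same shape, but its shank is 28 mm (knob 32 to 62 mm above its tip), so it stands 20 mm lower in the stand; it stays there. Origin at its tip
- plaster_block_1: bystander: cream plaster block with a bore, 62x68x58 mm, origin at the centre of its underside
- plaster_block_2: bystander: cream plaster block with a bore, 60x55x40 mm, origin at the centre of its underside
- timer: bystander: upright white timer, 20x68x60 mm, origin at the centre of its underside
- dropper_bottle: bystander: brown dropper bottle 36 mm across, 103 mm high, origin at the centre of its underside
Mind the look-alikes: they are no part of the job. Leave any green look-alike of the pin_stand alone.

How it is judged:
By the outcome, as a careful person would: the job done as asked, in the order asked, and still so for the second after the job is handed in, while the arm keeps its last pose, push and grip.
It also fails if it takes over 58 s, if anything falls off the work surface, if the arm or the gripper's body presses on something with over 40 N, if the wrist force passes 120 N, or if a joint passes its speed limit or range.

## Working session

There is one attempt and no reset: what is moved stays moved. The work goes in short steps, each a Python script; the robot and the scene stay as the last script left them, time stands still between calls to the robot, and variables do not carry over. Pictures are saved under pics/ and viewed, and the job is handed in when it is done.

```bash
ls; mkdir -p pics; python3 - <<'E'
from workcell import arm
import cv2
o=arm.get_obs(); print(o)
for n in ["scene","side","wrist"]:
    c=arm.read_camera(n); cv2.imwrite(f"pics/{n}0.png",c["image"][:,:,::-1]); print(n,c["fx"],c["cx"],c["cy"],c["R"],c["t"], -c["R"].T@c["t"])
E
```

```text
pics
{'clock': 0.0, 'qpos': array([-1.38060752,  0.4352169 ,  0.02502318,  1.57413487, -0.01157138,
        1.13400367, -0.07509269]), 'qd': array([ 0.00313032,  0.0005629 , -0.00039772, -0.00097493,  0.00158527,
        0.00139266,  0.00066051]), 'joint_efforts': array([-7.92100109e-04, -6.67855239e+01,  9.84510854e-01, -3.14454210e+01,
       -6.05921005e-02,  4.29982482e-02,  1.84261830e-04]), 'ee_pos': array([0.18033383, 0.59788535, 0.23993472]), 'ee_rot': array([-4.58413775e-01, -3.10792245e+00,  2.54157449e-03]), 'contact_force': array([0.17581075, 0.12968463, 0.17949955]), 'wrist_torque': array([-0.00730769,  0.05225082, -0.02051568]), 'width': 0.09140695480599043}
scene 392.62173882281064 254.89630311894754 195.5298662555416 [[-0.60436297 -0.79649943 -0.01827719]
 [-0.31178079  0.2575579  -0.91458005]
 [ 0.73316993 -0.54703983 -0.40399168]] [0.36968177 0.24241424 0.60395054] [-0.1437963   0.56240062  0.47245497]
side 495.52279377118464 256.79545313464314 185.14188017656565 [[ 0.99664782 -0.08140625 -0.00813292]
 [-0.05538721 -0.59823489 -0.79940432]
 [ 0.06021111  0.79717504 -0.60073836]] [-0.52791208  0.10187487  1.03063749] [ 0.46972916 -0.80362872  0.69628923]
wrist 275.27742740750324 257.5657394128733 190.97343472340475 [[ 0.28751096  0.95777635 -0.00138101]
 [ 0.92573977 -0.27752364  0.25687837]
 [ 0.24564876 -0.0751338  -0.96644275]] [-0.62451885 -0.0327924   0.38996571] [0.11411865 0.61834833 0.38444072]
```

View pics/scene0.png

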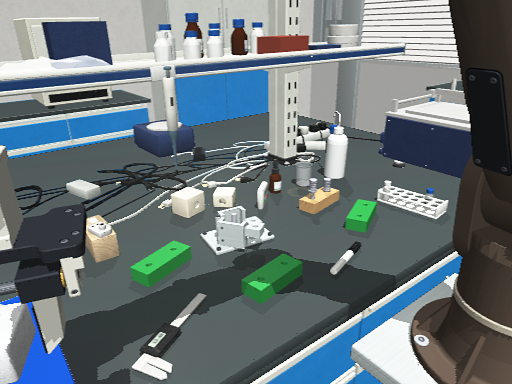

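View pics/side0.png

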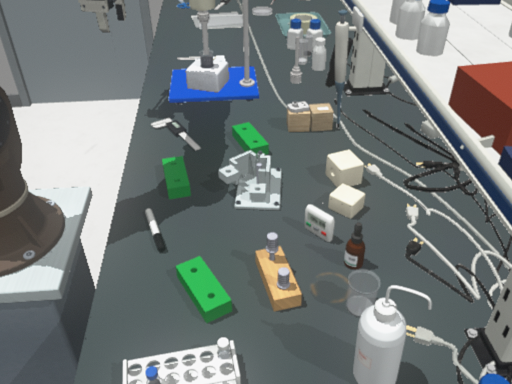

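View pics/wrist0.png

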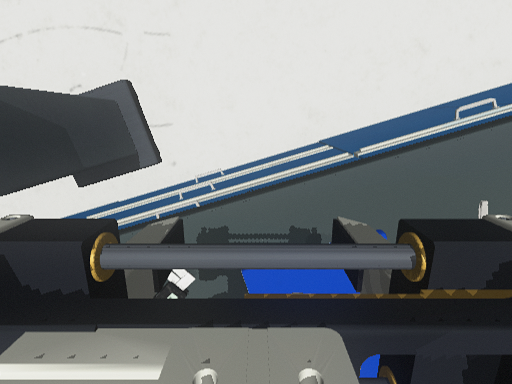

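Scene and side views show the mould at scene (238,230) / side (252,180). The wooden stand with two pins is at scene (319,198) / side (278,278). Green look-alike blocks are at side (250,137), (176,176) and (203,287), and there is another wooden block at side (310,117). Next I'll take enlarged crops of both.

```bash
cat > h.py <<'E'
import numpy as np, cv2
from workcell import arm
def cam(n,save=None):
    c=arm.read_camera(n)
    if save: cv2.imwrite(f"pics/{save}.png",c["image"][:,:,::-1])
    return c
def K(c): return c["fx"],c["fy"],c["cx"],c["cy"]
def ray(c,u,v):
    d=c["R"].T@np.array([(u-c["cx"])/c["fx"],(v-c["cy"])/c["fy"],1.]); return -c["R"].T@c["t"], d/np.linalg.norm(d)
def onz(c,u,v,z):
    o,d=ray(c,u,v); return o+d*(z-o[2])/d[2]
def tri(obs):
    A=np.zeros((3,3));b=np.zeros(3);R=[]
    for c,u,v in obs:
        o,d=ray(c,u,v);P=np.eye(3)-np.outer(d,d);A+=P;b+=P@o;R.append((o,P))
    X=np.linalg.solve(A,b); return X,[np.linalg.norm(P@(X-o)) for o,P in R]
def proj(c,X):
    p=c["R"]@np.asarray(X)+c["t"]; return c["fx"]*p[0]/p[2]+c["cx"],c["fy"]*p[1]/p[2]+c["cy"]
def crop(c,u0,v0,u1,v1,k,name):
    im=cv2.resize(c["image"][v0:v1,u0:u1,::-1],None,fx=k,fy=k,interpolation=cv2.INTER_CUBIC); cv2.imwrite(f"pics/{name}.png",im)
E
python3 - <<'E'
from h import *
s=cam("scene");d=cam("side")
crop(s,190,165,350,265,5,"cs1")
crop(d,205,140,325,320,3,"cd1")
crop(d,215,140,295,215,8,"cd2")
E
```

```text
(no output)
```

View pics/cs1.png

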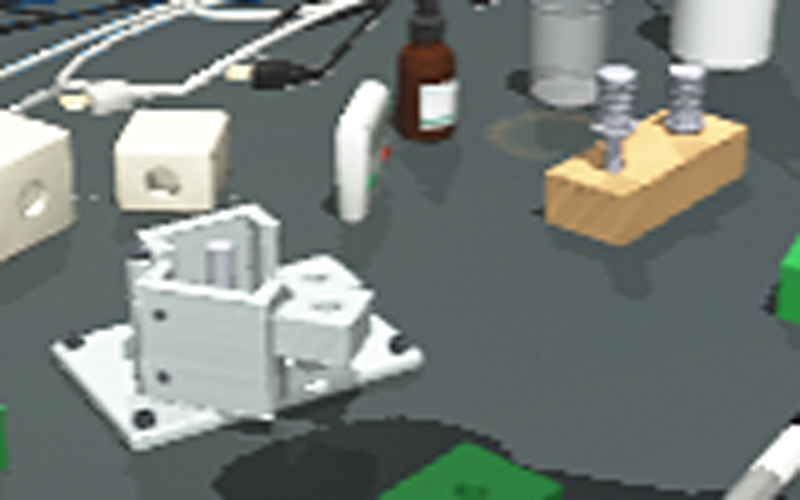

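View pics/cd1.png

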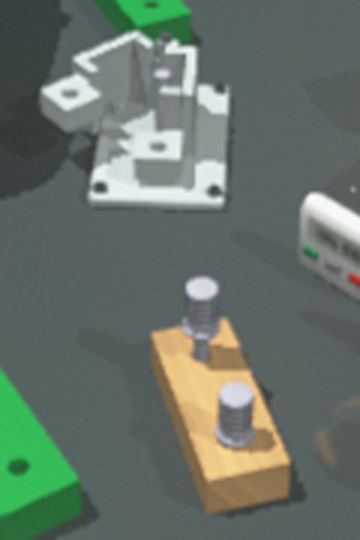

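View pics/cd2.png

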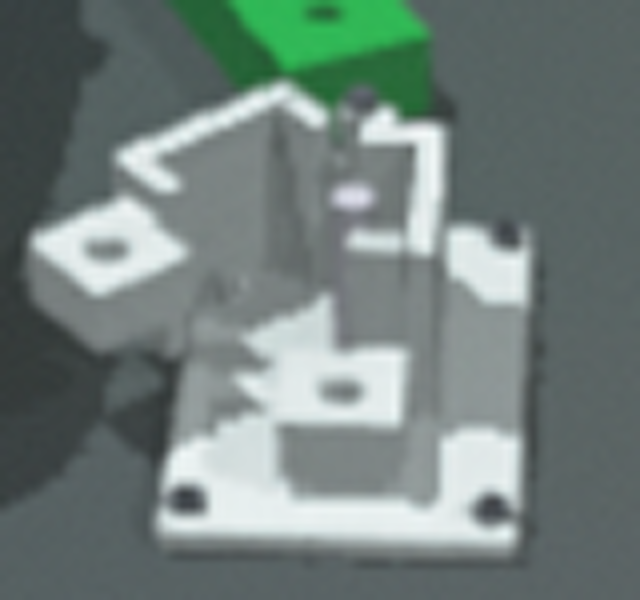

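Crops: the long pin (shank visible) is the left one, at scene (313,180) / side (272,237). The short pin, at scene (327,179) / side (283,270), has its collar on the wood. Upper-lug hole: side (228.5,171), scene (256,226). Lower-lug hole: side (257.8,188.6), scene (254,220).

Possible confusions:
- **Pins:** long pin at side (272,237) against short pin at (283,270).
- **Stands:** the orange stand at side (278,278) against the green blocks at (203,287), (176,176) and (250,137), and the wooden block at (310,117).

I choose the orange stand and its taller pin; the crop confirms this.

```bash
python3 - <<'E'
from h import *
np.set_printoptions(precision=4,suppress=True)
s=cam("scene");d=cam("side")
C=lambda u,v:(215+u/8,140+v/8); S=lambda u,v:(190+u/5,165+v/5); D=lambda u,v:(205+u/3,140+v/3)
for n,a,b in [("uphole",C(108,247),S(330,305)),("lowhole",C(342,389),S(320,277)),("rodtop",C(352,195),S(218,246)),("long top",D(202,284),S(617,72)),("short top",D(236,388),S(687,70)),("long collar",D(200,325),S(613,130))]:
    print(n,a,b,*tri([(d,*a),(s,*b)]))
h={"uphole":.06,"lowhole":.036}
print("up@60",onz(d,*C(108,247),.06),"low@36",onz(d,*C(342,389),.036))
print("screws@10",[onz(d,*C(*p),.01) for p in [(187,500),(490,508),(507,235)]])
print("base corners",[onz(d,*C(*p),.01) for p in [(158,535),(520,540),(530,230)]])
print("scene screws@10",[onz(s,*S(*p),.01) for p in [(75,342),(145,417),(400,345)]])
print("stand top",[onz(d,*D(*p),.03) for p in [(151,336),(230,318),(291,463),(208,480)]])
g=arm.inverse_kinematics([.5,0,.3],[np.pi,0,0]);print(g)
E
```

```text
uphole (228.5, 170.875) (256.0, 226.0) [0.4745 0.1006 0.0582] [np.float64(0.0009342139926345988), np.float64(0.0009342139926345615)]
lowhole (257.75, 188.625) (254.0, 220.4) [0.5362 0.0604 0.0343] [np.float64(0.0012322942748304042), np.float64(0.0012322942748304244)]
rodtop (259.0, 164.375) (233.6, 214.2) [0.5442 0.1124 0.0638] [np.float64(0.0002861876889527409), np.float64(0.0002861876889527571)]
long top (272.3333333333333, 234.66666666666669) (313.4, 179.4) [ 0.5455 -0.1465  0.086 ] [np.float64(0.00154273131859274), np.float64(0.0015427313185928256)]
short top (283.6666666666667, 269.33333333333337) (327.4, 179.0) [ 0.5578 -0.2146  0.0664] [np.float64(0.001829067516621205), np.float64(0.0018290675166212497)]
long collar (271.6666666666667, 248.33333333333331) (312.6, 191.0) [ 0.5452 -0.1459  0.052 ] [np.float64(0.0008255693686084383), np.float64(0.0008255693686082059)]
up@60 [0.4751 0.0992 0.06  ] low@36 [0.537  0.0597 0.036 ]
screws@10 [array([0.4929, 0.0473, 0.01  ]), array([0.5756, 0.0362, 0.01  ]), array([0.5954, 0.1652, 0.01  ])]
base corners [array([0.4842, 0.0329, 0.01  ]), array([0.5822, 0.0218, 0.01  ]), array([0.6026, 0.1672, 0.01  ])]
scene screws@10 [array([0.5924, 0.165 , 0.01  ]), array([0.5131, 0.1756, 0.01  ]), array([0.4918, 0.0456, 0.01  ])]
stand top [array([ 0.5166, -0.1297,  0.03  ]), array([ 0.5683, -0.118 ,  0.03  ]), array([ 0.5888, -0.2399,  0.03  ]), array([ 0.5398, -0.2481,  0.03  ])]
[-0.9092  0.2413  1.0068  1.8332 -0.2196  1.1861 -1.403 ]
```

```bash
cat >> h.py <<'E'
from scipy.spatial.transform import Rotation as Ro
def att(a):  # tool down, tool y at world angle a
    y=np.array([np.cos(a),np.sin(a),0]);z=np.array([0,0,-1.]);return Ro.from_matrix(np.c_[np.cross(y,z),y,z]).as_rotvec()
def rz(a): return np.array([[np.cos(a),-np.sin(a)],[np.sin(a),np.cos(a)]])
YAW=-0.143; ORG=np.array([.544,.1105])
HG=ORG+rz(YAW)@[0,.04]
def sw(p,th): return HG+rz(YAW-th)@(np.array(p)-[0,.04])
E
python3 - <<'E'
from h import *
np.set_printoptions(precision=3,suppress=True)
d=cam("side")
print("green mid blk",[onz(d,u,v,.03) for u,v in [(163,158),(184,157),(189,191),(169,196)]])
print("plaster2, timer",[onz(d,u,v,.04) for u,v in [(330,200),(364,200),(306,207),(335,218)]])
print(HG, sw([0,-.05],.84))
print("look",[arm.inverse_kinematics([.49+a,.09,.24],att(ang)) for a,ang in [(0,np.pi/2),(0,YAW)]])
for th in [.9,.6,.3,0]:
    p=sw([-.0345,-.02],th); a=YAW-th+np.pi/2
    for q in (a,a-np.pi): print("push",th,p,arm.inverse_kinematics([*p,.045],att(q)))
for nm,p in [("pin",[.5455,-.146,.074]),("ins",[*sw([0,-.05],0),.13]),("grip",[*sw([0,0],0),.045])]:
    for q in (YAW,YAW+np.pi,YAW-np.pi/2,YAW+np.pi/2): print(nm,round(q,2),arm.inverse_kinematics(p,att(q)))
E
```

```text
green mid blk [array([0.319, 0.21 , 0.03 ]), array([0.37, 0.21, 0.03]), array([0.386, 0.073, 0.03 ]), array([0.343, 0.059, 0.03 ])]
plaster2, timer [array([0.686, 0.001, 0.04 ]), array([ 0.757, -0.006,  0.04 ]), array([ 0.631, -0.018,  0.04 ]), array([ 0.684, -0.058,  0.04 ])]
[0.55 0.15] [0.475 0.1  ]
look [array([-0.624,  0.231,  0.41 ,  1.902, -0.107,  1.03 ,  1.402]), array([-0.809,  0.248,  0.646,  1.914, -0.173,  1.034, -0.231])]
push 0.9 [0.48 0.15] [-0.66   0.52   0.341  2.087 -0.307  0.581  0.425]
push 0.9 [0.48 0.15] [-1.142  0.816  1.142  2.122 -1.     0.906 -2.007]
push 0.6 [0.484 0.129] [-0.593  0.513  0.302  2.091 -0.272  0.574  0.731]
push 0.6 [0.484 0.129] [-1.103  0.813  1.143  2.128 -1.     0.903 -1.664]
push 0.3 [0.493 0.111] [-0.505  0.512  0.239  2.077 -0.215  0.576  1.013]
push 0.3 [0.493 0.111] [-1.059  0.818  1.142  2.118 -1.     0.909 -1.328]
push 0 [0.507 0.096] [-0.424  0.52   0.182  2.047 -0.163  0.587  1.297]
push 0 [0.507 0.096] [-0.704  0.576  0.577  2.07  -0.521  0.64  -1.487]
pin -0.14 [-0.386  0.663  0.826  1.943 -0.661  0.83   0.661]
pin 3.0 [-0.537  0.831  1.144  1.953 -0.92   1.006 -2.231]
pin -1.71 [-0.419  0.688  0.886  1.945 -0.71   0.855 -0.861]
pin 1.43 [-0.168  0.566  0.476  1.926 -0.374  0.738  1.953]
ins -0.14 [-0.657  0.47   0.614  1.947 -0.36   0.835  0.009]
ins 3.0 [ 0.51   0.664 -1.066  1.852  0.675  1.042  2.165]
ins -1.71 [-0.792  0.526  0.827  1.956 -0.502  0.876 -1.413]
ins 1.43 [-0.459  0.43   0.333  1.931 -0.19   0.81   1.405]
grip -0.14 [-0.664  0.611  0.524  1.971 -0.473  0.682  0.014]
grip 3.0 [-0.176  0.569 -0.167  1.928  0.148  0.656  2.564]
grip -1.71 [-0.708  0.627  0.592  1.975 -0.535  0.698 -1.497]
grip 1.43 [-0.429  0.565  0.185  1.951 -0.166  0.64   1.288]
```

```bash
python3 - <<'E'
from h import *
np.set_printoptions(precision=3,suppress=True)
th=.86;a=lambda t:att(YAW-t+np.pi/2)
p=sw([-.0345-.016,-.02],th)
arm.set_gripper(0.0,squeeze=20)
arm.move_to([*p,.16],a(th))
w=cam("wrist","w1")
print(arm.move_linear([*p,.047],feed=.12,until_force=8))
o=arm.get_obs();print(o["clock"],o["ee_pos"],o["contact_force"],o["width"])
cam("side","sd1");d=cam("side");crop(d,195,110,315,215,6,"sd1c")
s=cam("scene");crop(s,170,170,310,270,5,"ss1c")
E
```

```text
False
4.9083 [0.472 0.161 0.048] [ 1.211 -0.645  0.064] 0.0006720863710299958
```

View pics/sd1c.png

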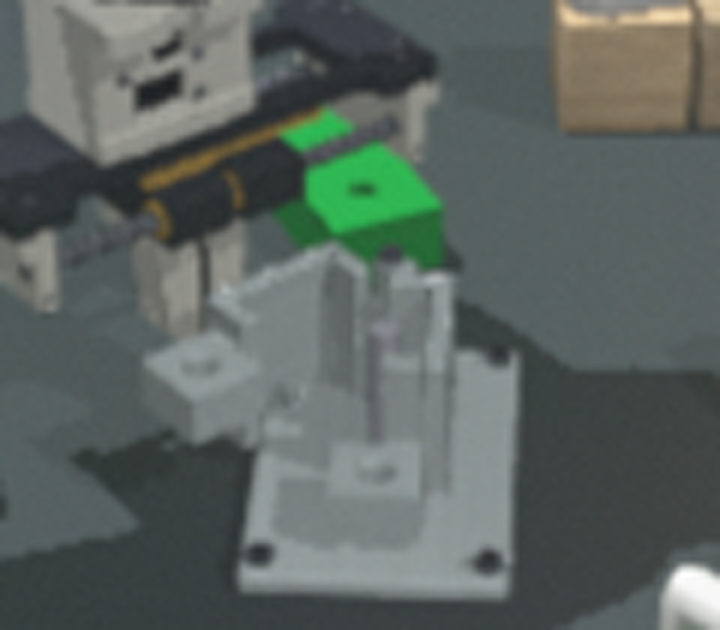

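View pics/ss1c.png

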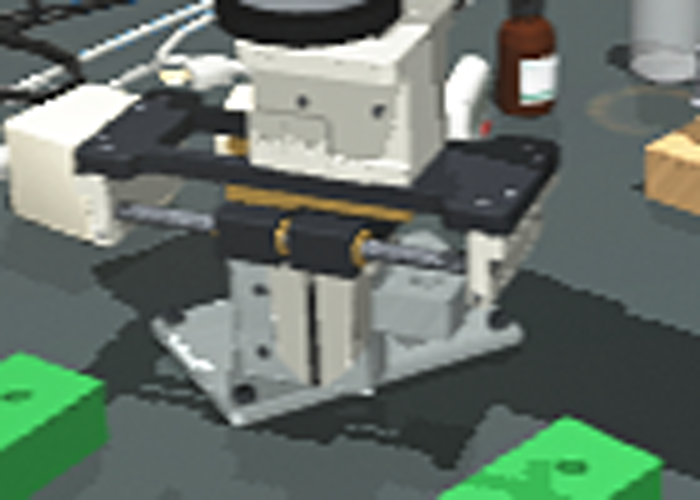

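View pics/w1.png

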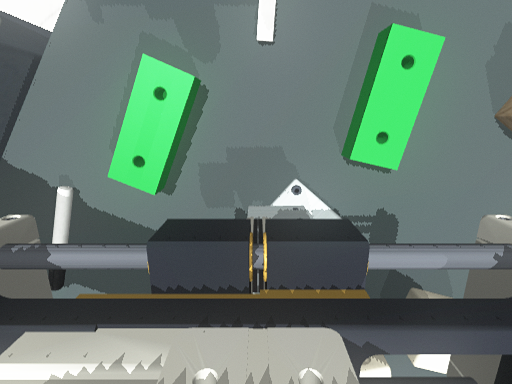

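Fingers (side crop (195,290)) stand just outside the swing half's outer face with a small gap, clear of the lug. Pushing along the hinge arc.

```bash
python3 - <<'E'
from h import *
np.set_printoptions(precision=3,suppress=True)
a=lambda t:att(YAW-t+np.pi/2)
for th in [.7,.5,.3,.12,.03,-.03,-.08]:
    p=sw([-.0345,-.02],th)
    f=arm.move_linear([*p,.047],a(max(th,0)),feed=.08 if th>.1 else .03,until_force=15)
    o=arm.get_obs();print(th,f,o["clock"],o["ee_pos"],o["contact_force"])
    if f: break
d=cam("side");crop(d,195,110,315,215,6,"sd2c")
E
```

```text
0.7 False 5.5417 [0.482 0.136 0.047] [-0.72  0.98  0.29]
0.5 False 5.8917 [0.486 0.123 0.047] [ 0.162 -1.043 -0.36 ]
0.3 False 6.2417 [0.493 0.111 0.047] [ 1.531 -0.137 -0.026]
0.12 False 6.575 [0.501 0.101 0.047] [ 0.066 -0.207 -0.886]
0.03 False 6.9333 [0.505 0.097 0.047] [-1.966  1.543  0.106]
-0.03 True 7.1417 [0.505 0.096 0.046] [-0.7    0.08   0.181]
```

View pics/sd2c.png

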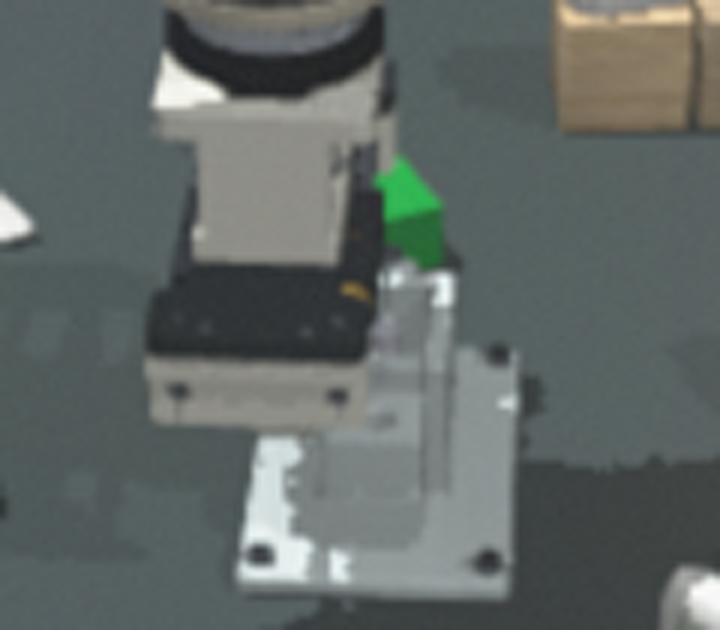

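The force stop fired near th=0. I'll press once more to seat the half, then back off and look from a wrist pose on the -y side.

```bash
python3 - <<'E'
from h import *
np.set_printoptions(precision=4,suppress=True)
p0=sw([-.0345,-.02],0)
p=sw([-.0345+.008,-.02],0)
f=arm.move_linear([*p,.047],feed=.02,until_force=18)
o=arm.get_obs();print(f,o["clock"],o["ee_pos"],o["contact_force"],"local x of tcp:",rz(-YAW)@(o["ee_pos"][:2]-ORG))
q=sw([-.055,-.02],0)
arm.move_linear([*q,.047],feed=.1)
arm.move_linear([*q,.15],feed=.2)
arm.set_gripper(.05)
L=sw([0,-.05],0)-rz(YAW)@[0,.085]
arm.move_to([*L,.25],att(YAW))
w=cam("wrist","w2");d=cam("side");s=cam("scene")
crop(d,195,110,315,215,6,"sd3c");crop(s,170,170,310,270,5,"ss3c")
print(arm.get_obs()["clock"])
E
```

```text
True 7.525 [0.5046 0.0961 0.0456] [ 0.3133 -0.2544 -0.531 ] local x of tcp: [-0.0369 -0.0198]
10.725
```

View pics/w2.png

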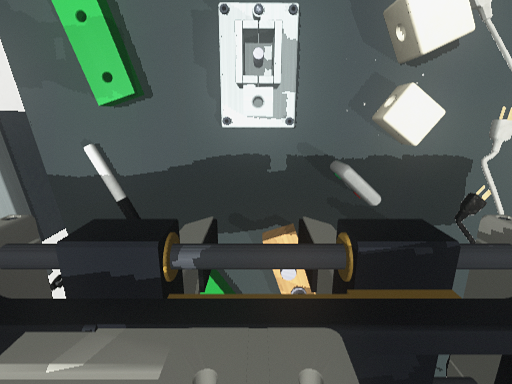

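View pics/sd3c.png

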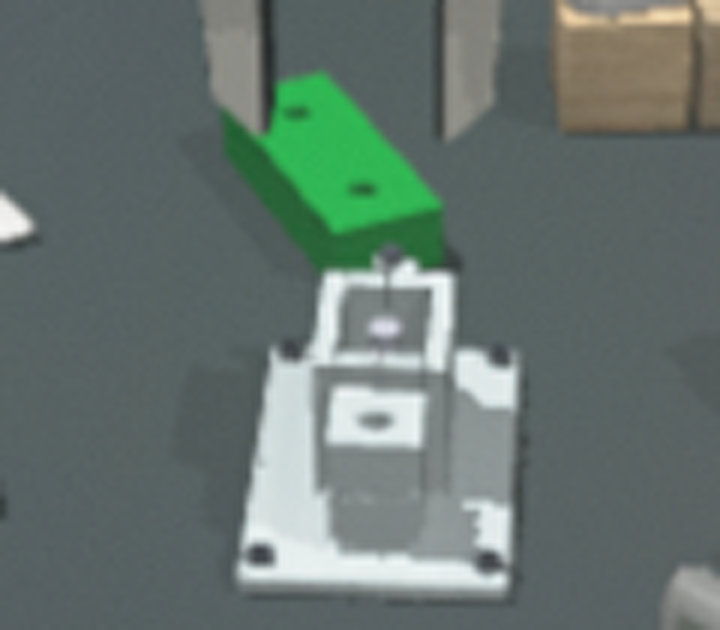

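View pics/ss3c.png

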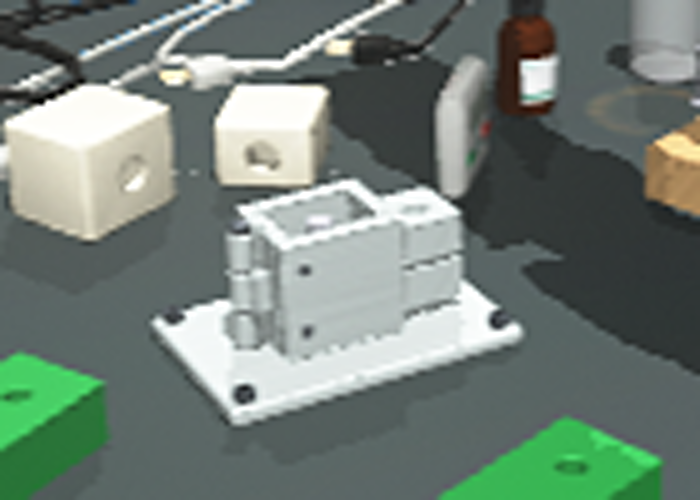

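The mould is shut: lugs stacked (scene crop (430,235)), hole at wrist (258,101), core at (258,54), side (375,420) in crop. Now the same relative wrist look at the pin.

```bash
cat >> h.py <<'E'
def cen(c,u,v,r,dark=True,k=.5):
    g=cv2.cvtColor(c["image"],cv2.COLOR_RGB2GRAY).astype(float)[int(v)-r:int(v)+r+1,int(u)-r:int(u)+r+1]
    w=np.clip((g.max()*k+g.min()*(1-k))-g,0,None) if dark else np.clip(g-(g.max()*k+g.min()*(1-k)),0,None)
    yy,xx=np.mgrid[:g.shape[0],:g.shape[1]]
    return int(u)-r+(w*xx).sum()/w.sum(), int(v)-r+(w*yy).sum()/w.sum()
E
python3 - <<'E'
from h import *
np.set_printoptions(precision=4,suppress=True)
w=cam("wrist");d=cam("side");s=cam("scene")
hw=cen(w,258,101,8);hd=cen(d,195+375/6,110+420/6,5);hs=cen(s,170+412/5,170+209/5,3)
print(hw,hd,hs)
print("hole",onz(w,*hw,.06),onz(d,*hd,.06),onz(s,*hs,.06),tri([(w,*hw),(d,*hd)]),tri([(w,*hw),(d,*hd),(s,*hs)])[0])
crop(w,205,0,315,140,5,"w2c")
# screw centers
P=[(225,9),(292,9),(227,122),(289,122)]
P=[cen(w,*p,4) for p in P]; X=[onz(w,*p,.01)[:2] for p in P]; print(P,X, np.mean(X,0))
r=cen(w,258,54,6,dark=False,k=.75); print("rod",r,onz(w,*r,.066), onz(w,*r,.07))
# look at pin
pin=np.array([.5455,-.146]); L=pin-rz(YAW)@[0,.085]
arm.move_to([*L,.25],att(YAW))
w=cam("wrist","w3");crop(w,180,0,340,160,5,"w3c");np.savez("w3.npz",**w);np.savez("d3.npz",**d);np.savez("s3.npz",**s)
print(arm.get_obs()["ee_pos"],L,arm.get_obs()["clock"])
E
```

```text
(np.float64(257.5598440545809), np.float64(99.71832358674465)) (np.float64(256.8599823321555), np.float64(182.94611307420496)) (np.float64(250.7106017191977), np.float64(210.55873925501433))
hole [0.5364 0.066  0.06  ] [0.5343 0.0485 0.06  ] [0.5402 0.0655 0.06  ] (array([0.5361, 0.0668, 0.0463]), [np.float64(0.0004160272871612943), np.float64(0.0004160272871613679)]) [0.5375 0.064  0.0553]
[(np.float64(224.25606595995288), np.float64(9.085865724381627)), (np.float64(292.69679300291546), np.float64(9.165800481683355)), (np.float64(226.60937778570155), np.float64(120.6805134605099)), (np.float64(289.18639798488664), np.float64(120.91471752428932))] [array([0.511 , 0.1794]), array([0.5942, 0.1676]), array([0.4916, 0.0481]), array([0.5753, 0.036 ])] [0.543  0.1078]
rod (np.float64(257.93537805478104), np.float64(52.77136296539282)) [0.5435 0.1136 0.066 ] [0.5434 0.1128 0.07  ]
[ 0.5339 -0.2282  0.2497] [ 0.5334 -0.2301] 11.7667
```

View pics/w2c.png

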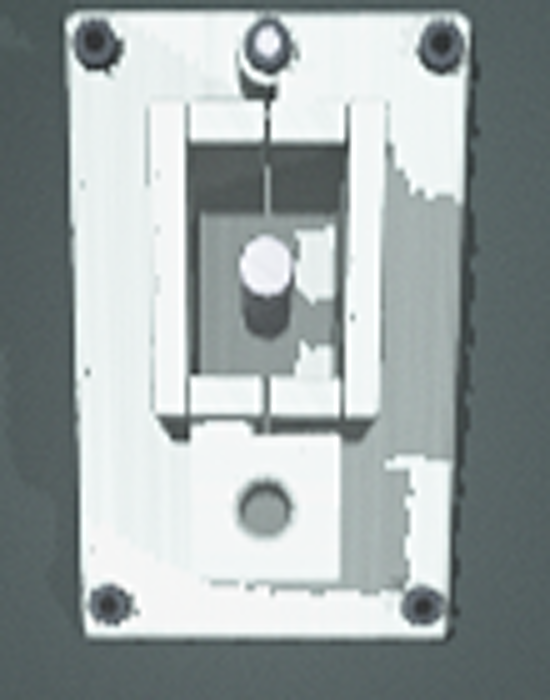

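View pics/w3c.png

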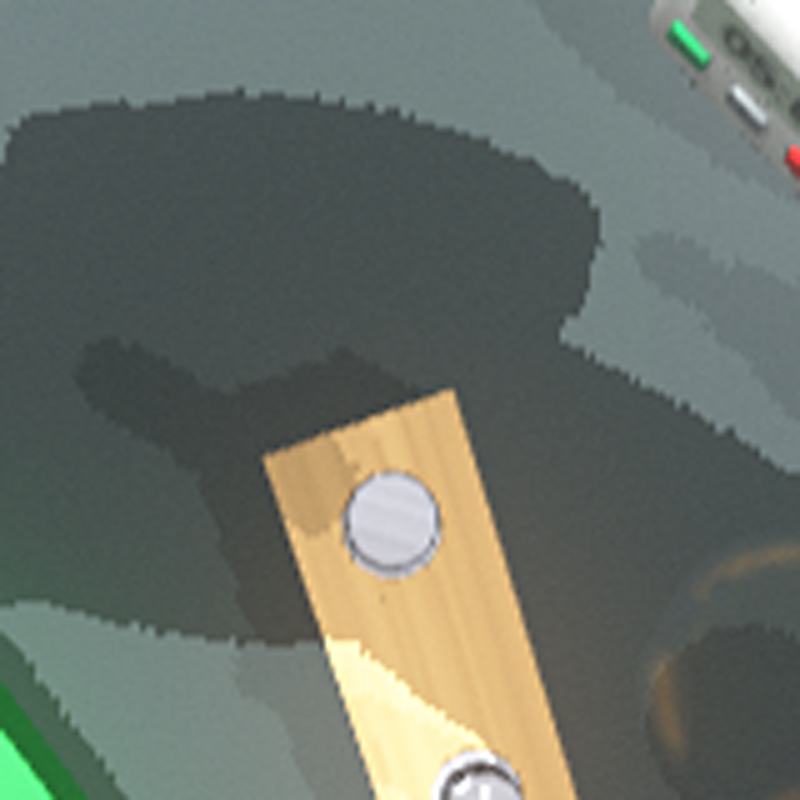

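```bash
python3 - <<'E'
from h import *
np.set_printoptions(precision=4,suppress=True)
L=lambda f:dict(np.load(f)); w3,d,s=L("w3.npz"),L("d3.npz"),L("s3.npz")
# hole from side/scene crops (mould shut)
hd=(195+375/6-.4,110+420/6-.4); hs=(170+413/5-.4,170+209/5-.4)
print("hole side",onz(d,*hd,.06),"scene",onz(s,*hs,.06), tri([(d,*hd),(s,*hs)]))
# pin in side/scene, long top face
pd=(205+202/3-.3,140+286/3-.3); ps=(190+617/5-.4,165+73/5-.4); pw=(180+391/5-.4,521/5-.4)
print("pin",onz(w3,*pw,.087),onz(d,*pd,.087),onz(s,*ps,.087),tri([(w3,*pw),(d,*pd),(s,*ps)]))
pw2=(180+482/5-.4,785/5-.4); print("short w",onz(w3,*pw2,.067))
st=[(264,457),(453,390)]; print("stand corners",[onz(w3,180+a/5-.4,b/5-.4,.03) for a,b in st])
# wrist hough on pin
g=cv2.cvtColor(w3["image"],cv2.COLOR_RGB2HSV); m=((g[...,1]<40)&(g[...,2]>120)).astype(np.uint8); m[:90]=0;m[120:]=0;m[:,:240]=0;m[:,275:]=0
c=max(cv2.findContours(m,0,1)[0],key=cv2.contourArea);print(cv2.minEnclosingCircle(c))
# wrist hole from current pose? TCP known; go measure at second height over the pin
arm.move_linear([.5339,-.2282,.19],feed=.2)
w4=cam("wrist","w4");crop(w4,180,0,340,160,5,"w4c");np.savez("w4.npz",**w4)
E
```

```text
hole side [0.5358 0.0606 0.06  ] scene [0.5343 0.0654 0.06  ] (array([0.5363, 0.0635, 0.0583]), [np.float64(0.0004627911264787286), np.float64(0.00046279112647882014)])
pin [ 0.5453 -0.1461  0.087 ] [ 0.546 -0.147  0.087] [ 0.5428 -0.144   0.087 ] (array([ 0.5455, -0.1462,  0.0859]), [np.float64(0.0002294552276088424), np.float64(0.0006221604028054621), np.float64(0.00048345045254922104)])
short w [ 0.5585 -0.2076  0.067 ]
stand corners [array([ 0.5164, -0.1239,  0.03  ]), array([ 0.5651, -0.115 ,  0.03  ])]
((257.5, 104.5), 10.606701850891113)
```

View pics/w4c.png

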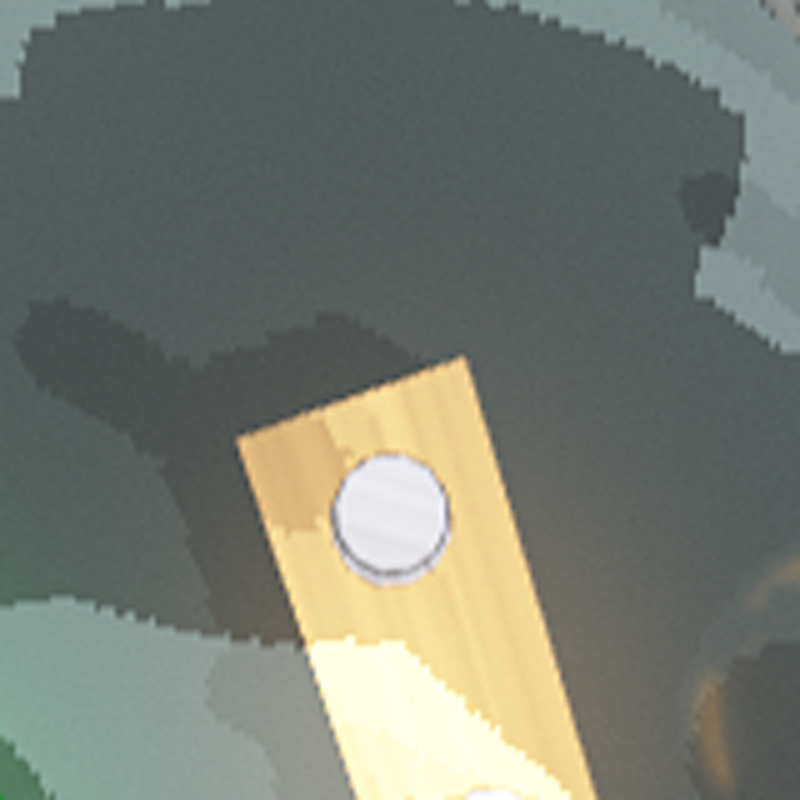

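Pin measures (0.5455,-0.1462), top 0.086 m (expected 0.087). Hole about (0.536,0.064), height 0.058 (expected 0.060). The wrist crop shows the long pin at (391,515), alone in reach of the jaws.

```bash
python3 - <<'E'
from h import *
np.set_printoptions(precision=4,suppress=True)
L=lambda f:dict(np.load(f)); w4=L("w4.npz")
print("pin w4",onz(w4,180+391/5-.4,514/5-.4,.087))
arm.move_linear([.5453,-.1461,.17],att(YAW),feed=.2)
f=arm.move_linear([.5453,-.1461,.075],feed=.1,until_force=6)
print(f,arm.get_obs()["ee_pos"])
if not f:
    arm.set_gripper(0.0,squeeze=30)
    o=arm.get_obs();print(o["width"],o["contact_force"],o["clock"])
    d=cam("side");crop(d,225,190,325,320,5,"sd5c");cam("wrist","w5")
    s=cam("scene");crop(s,270,140,370,220,7,"ss5c")
E
```

```text
pin w4 [ 0.5455 -0.146   0.087 ]
False [ 0.5457 -0.1463  0.0755]
0.01897548162783826 [-0.3391 -0.0038  1.4356] 14.5417
```

View pics/sd5c.png

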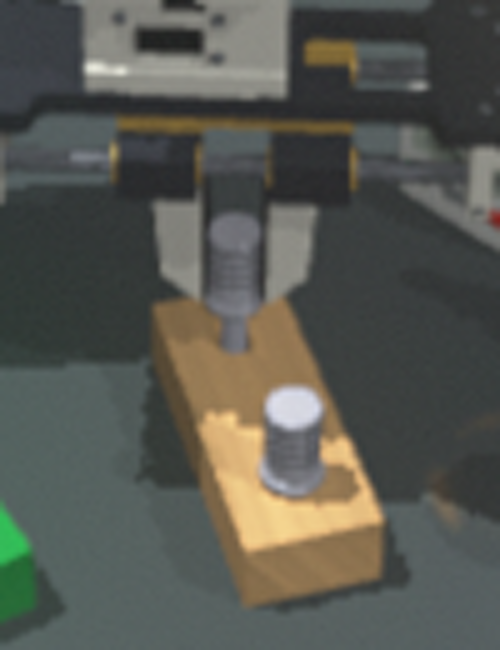

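View pics/ss5c.png

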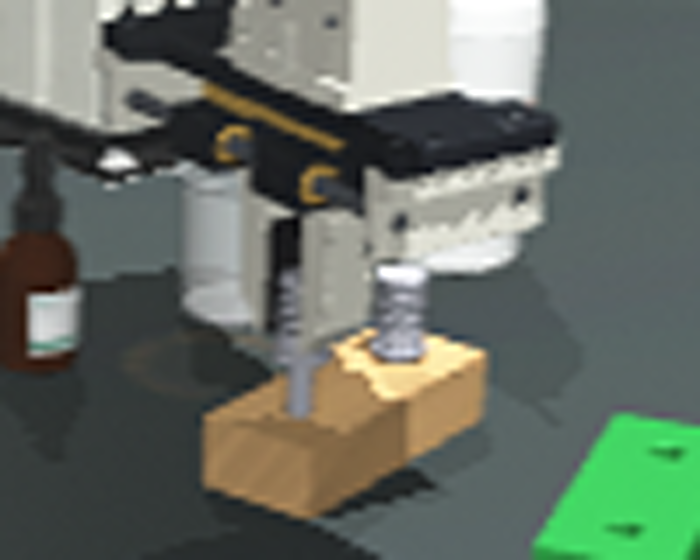

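Pin gripped by its knob, width 0.019 (expected 0.020). Lifting, then moving above the lug hole.

```bash
python3 - <<'E'
from h import *
np.set_printoptions(precision=4,suppress=True)
arm.move_linear([.5456,-.1463,.165],feed=.12)
o=arm.get_obs();print(o["width"],o["contact_force"])
arm.move_linear([.5365,.064,.165],feed=.15)
arm.move_linear([.5365,.064,.142],feed=.1)
arm.hold(.2)
o=arm.get_obs();print(o["width"],o["ee_pos"],o["contact_force"],o["clock"])
d=cam("side");s=cam("scene")
np.savez("d6.npz",**d);np.savez("s6.npz",**s)
crop(d,215,110,305,215,6,"sd6c");crop(s,200,150,300,240,7,"ss6c")
E
```

```text
0.0193004309156512 [ 0.4679 -0.2456 -0.8016]
0.019202362682882567 [0.5369 0.0639 0.1425] [ 0.5641  0.2645 -0.9135] 17.725
```

View pics/sd6c.png

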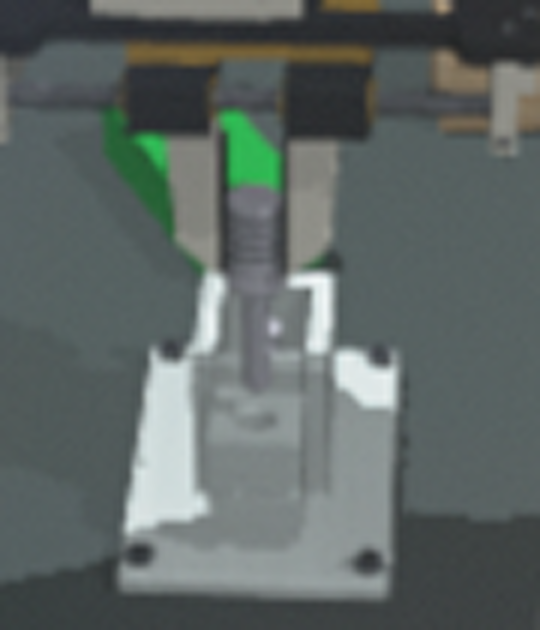

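View pics/ss6c.png

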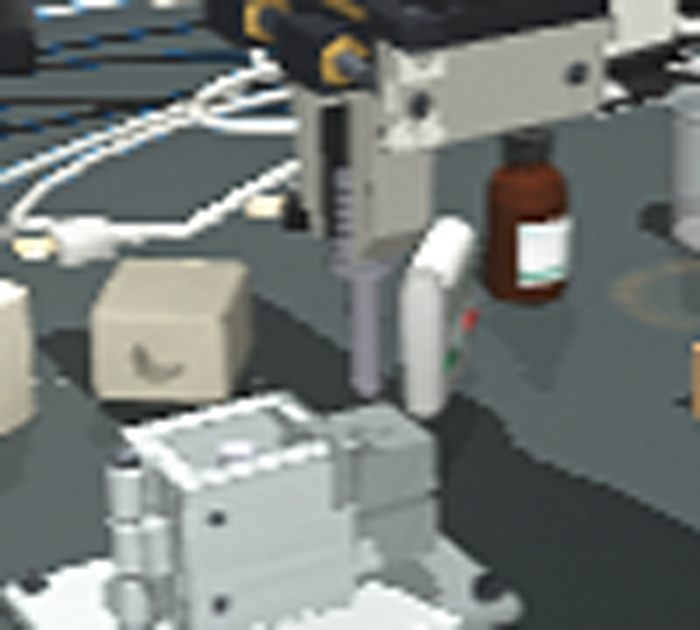

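```bash
python3 - <<'E'
from h import *
np.set_printoptions(precision=4,suppress=True)
L=lambda f:dict(np.load(f)); d,s=L("d6.npz"),L("s6.npz")
D=lambda u,v:(215+u/6-.4,110+v/6-.4); S=lambda u,v:(200+u/7-.4,150+v/7-.4)
print("tip",tri([(d,*D(257,390)),(s,*S(368,395))]),"side@.072",onz(d,*D(257,388),.072),"scene",onz(s,*S(368,393),.072))
# expected pixel of ideal pin
for n,X in [("tip",[.5369,.0639,.072]),("top",[.5369,.0639,.154]),("collar",[.5369,.0639,.122])]:
    u,v=proj(d,X);a,b=proj(s,X);print(n,(u-215+.4)*6,(v-110+.4)*6,(a-200+.4)*7,(b-150+.4)*7)
print("hole side crop px expect for (.5365,.064,.06)",[(proj(d,[.5365,.064,.06])[i]-[215,110][i]+.4)*6 for i in (0,1)])
E
```

```text
tip (array([0.537 , 0.0628, 0.0721]), [np.float64(0.0003761678146588587), np.float64(0.00037616781465894914)]) side@.072 [0.5369 0.0636 0.072 ] scene [0.5391 0.0616 0.072 ]
tip 257.06238774610506 387.58535628614527 366.42796354847377 396.95568496374335
top 255.30872474408181 193.6073767939967 361.0937917109739 170.8221885736585
collar 256.012834711181 271.4911142056544 363.2214570519488 261.0210830524996
hole side crop px expect for (.5365,.064,.06) [np.float64(256.1833166088386), np.float64(414.3832753972696)]
```

Tip measures (0.537,0.063,0.072), right under the TCP, with the pin vertical and the hole about (0.5364,0.0638). Inserting with a force guard, with a search ready if it meets the rim.

```bash
cat > ins.py <<'E'
from h import *
np.set_printoptions(precision=4,suppress=True)
B=np.array([.5360,.0637]); ok=False
for off in [(0,0),(0,.0018),(0,-.0018),(.0018,0),(-.0018,0),(.0015,.0015),(-.0015,.0015),(.0015,-.0015),(-.0015,-.0015),(0,.003),(0,-.003)]:
    p=B+rz(YAW)@np.array(off)
    arm.move_linear([*p,.134],feed=.05)
    f=arm.move_linear([*p,.115],feed=.03,until_force=6)
    o=arm.get_obs();print(off,f,o["ee_pos"],o["contact_force"],o["width"],o["clock"])
    if o["ee_pos"][2]<.122: ok=True;break
    if o["clock"]>36: break
print(ok)
d=cam("side");crop(d,215,110,305,215,6,"sd7c");s=cam("scene");crop(s,200,150,300,240,7,"ss7c")
E
python3 ins.py
```

```text
(0, 0) False [0.5361 0.0636 0.1151] [ 0.3963  0.7992 -0.925 ] 0.019304752016120537 18.9167
True
```

In the hole at first try, with no side force. Continuing down in guarded steps.

```bash
python3 - <<'E'
from h import *
np.set_printoptions(precision=4,suppress=True)
o=arm.get_obs()
f=arm.move_linear([.5360,.0637,.0765],feed=.03,until_force=10)
o=arm.get_obs();print(f,o["ee_pos"],o["contact_force"],o["width"],o["clock"])
arm.hold(.2);o=arm.get_obs();print(o["ee_pos"],o["contact_force"],o["width"])
d=cam("side");crop(d,215,110,305,215,6,"sd8c");s=cam("scene");crop(s,200,150,300,240,7,"ss8c")
E
```

```text
True [0.536  0.0636 0.0821] [-1.4449 -0.3513  7.8443] 0.019498156180953408 20.025
[0.536  0.0636 0.0821] [-2.0523  0.2792  8.1982] 0.01951111191414206
```

View pics/sd8c.png

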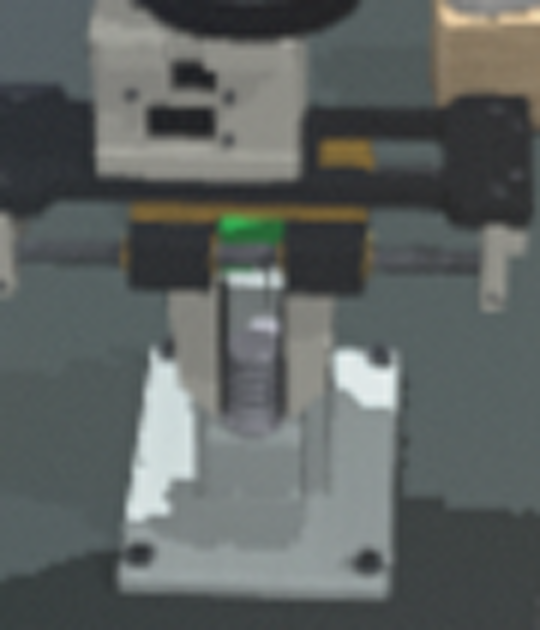

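View pics/ss8c.png

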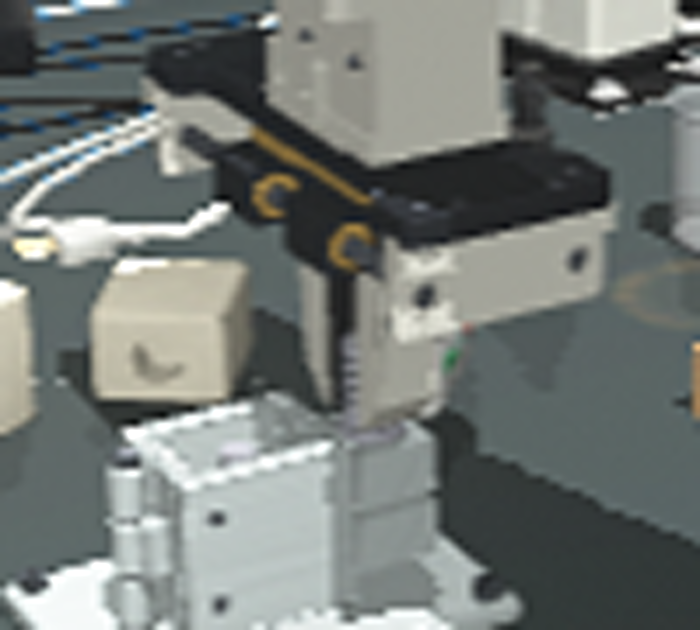

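The collar stopped on the upper lug at TCP z 0.0821 (predicted 0.0825) with about 8 N. Releasing, then checking.

```bash
python3 - <<'E'
from h import *
np.set_printoptions(precision=4,suppress=True)
arm.set_gripper(.045)
arm.move_linear([.5360,.0637,.16],feed=.12)
arm.set_gripper(.09)
O=np.array([.5362,.0637])+rz(YAW)@[0,.054]
arm.move_linear([*O,.16],att(YAW),feed=.12)
d=cam("side");crop(d,215,110,305,215,6,"sd9c");s=cam("scene");crop(s,200,150,300,240,7,"ss9c")
print(O,arm.get_obs()["ee_pos"],arm.get_obs()["clock"])
E
```

```text
[0.5439 0.1171] [0.5438 0.116  0.1601] 23.3583
```

View pics/sd9c.png

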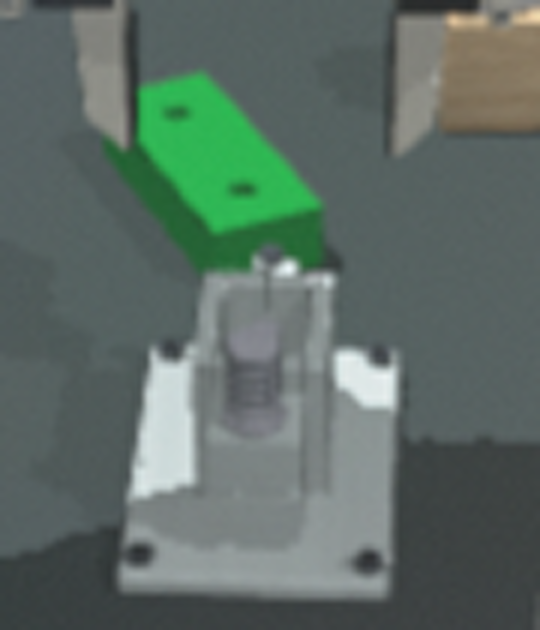

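View pics/ss9c.png

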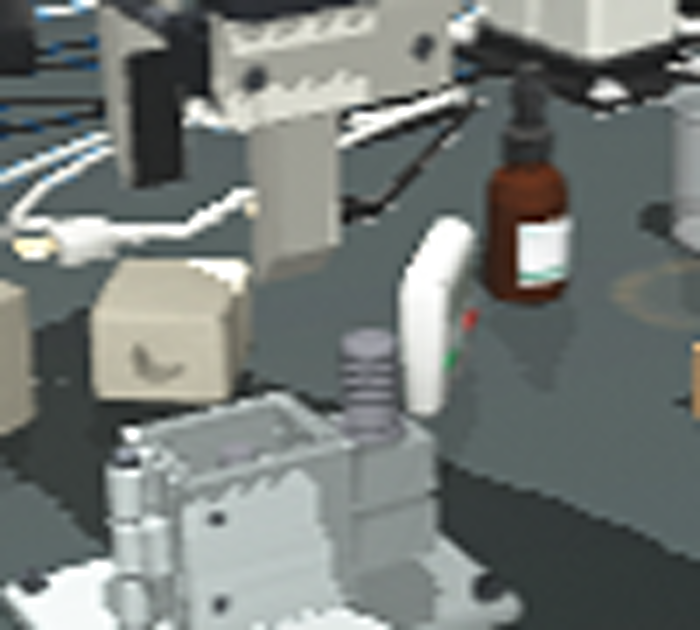

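Pin is home: the collar lies flat on the upper lug (scene crop (372,435), side crop (252,425)), it stands free, and the mould is shut. Now the grip across the halves.

```bash
python3 - <<'E'
from h import *
np.set_printoptions(precision=4,suppress=True)
O=np.array([.5439,.1171])
f=arm.move_linear([*O,.05],feed=.1,until_force=6)
print(f,arm.get_obs()["ee_pos"])
if not f:
    arm.set_gripper(0.0,squeeze=40); arm.hold(.5)
    o=arm.get_obs();print(o["width"],o["ee_pos"],o["contact_force"],o["wrist_torque"],o["clock"])
d=cam("side","sd10");crop(d,205,110,305,215,6,"sd10c");s=cam("scene","ss10");crop(s,200,150,300,240,7,"ss10c")
E
```

```text
False [0.5444 0.1172 0.0506]
0.04978429608574209 [0.5447 0.117  0.0501] [ 6.4249 -0.6742 -2.9209] [-0.2072 -0.6732 -0.0048] 25.825
```

View pics/sd10.png

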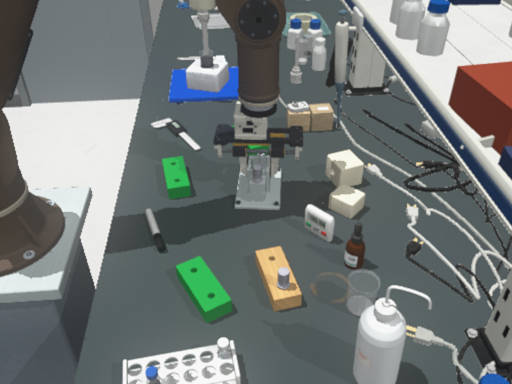

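View pics/ss10c.png

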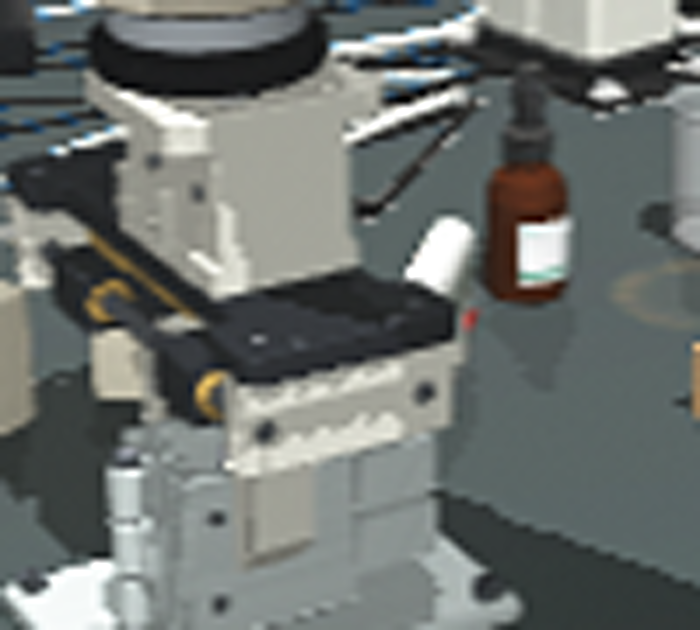

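The jaws close on 49.8 mm (shut box 50 mm), the short pin is still in the stand at side (283,278), and the bystanders haven't moved. Handing in.

```bash
python3 - <<'E'
from h import *
o=arm.get_obs();print(o["width"],o["contact_force"],o["clock"]);arm.close_job()
E
```

```text
0.04959995846542297 [ 6.05919169 -0.09874835 -3.24622196] 25.925
the job is handed in; nothing more can be done
```

I swung the mould shut, pushed the long pin down through both lugs and let it go. I then gripped the mould across its two halves and handed the job in at 25.9 s while still squeezing, with the grip set to 40 N.

- **Pin:** it went into the hole at the first try. Its collar stopped on the upper lug at TCP height 82.1 mm (82.5 predicted), and the pictures after release show it flat on the lug.
- **Mould:** the jaws closed on 49.6–49.8 mm, against the 50 mm of the shut box. About 6 N of sideways force stayed on the tool from not being quite centred.
- **Other things:** the last side picture shows the short pin still in the stand and the bystanders where they were.
- **Disagreement:** single-view estimates of the lock hole's y position spread by about 4 mm. My first automatic hole-centre pick was wrong in the side view and slightly off in the wrist view, so I replaced it with crop and screw-based values, which the fit confirmed.

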